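Bleed the irrigation filter: saucer under the spout, bayonet cap held half way

TASK

First slide the plant saucer along the bench, without lifting it, until its middle is under the filter's bleed spout. Then fit the bayonet cap into the filter pot, fully down, and turn it clockwise 45 degrees, half way to the lock and well short of the click, and hold it there by its wing against the return spring: the job finishes with the cap still gripped and held at half way. Leave everything else on the bench where it is.

Things in the scene. Friction and masses are not known exactly. Their poses are not given: they have to be found in the camera images.
- saucer_mid (a point): Loose round terracotta plant saucer, 110 mm across the rim, 102 mm at the foot, 20 mm high, wall 5 mm, about 0.25 kg. The point is at its centre, 10 mm above its underside; z is up. It lies on the bench to the right (-y) of the filter pot, the way to the spout free.
- spout_tip (a point): End of the black bleed spout, a 14 mm pipe that leaves the filter pot level on its -y side and bends down at its end. The point is 130 mm from the pot's axis along the pot's -y and 40 mm above the bench, level with the lower end of the spout, so the 20 mm high saucer passes under it. The pipe's top is 65 mm above the bench.
- pot: Filter pot, grey plastic, fixed to the bench, 96 mm across (104 at the foot), 100 mm high. Origin under its centre; -y along the spout, white pipe stub on +x to 129 mm. Around the top edge, standing out 9 mm, on opposite sides: broad 20 mm boss at the entry (+x, -x), one 5 mm rib at half way (45 degrees clockwise of the entry), a pair of ribs at the lock (90 degrees).
- pot_mouth (a point): Centre of the pot's mouth on its top face, 100 mm above the bench, axes as the pot's. A hole 60 mm across in a rim 8 mm thick, with two notches 20 mm wide at +x and -x, out to 43 mm from the axis, for the cap's lugs; under the rim the lugs can turn. The cap enters with its x along this x (either way round, within 5 degrees) and can turn only clockwise seen from above.
- follower (a joint): Spring follower inside the pot, pushed round by the cap's lugs: 0 at rest, grows clockwise, reads the cap's turn from the entry less about 0.18 rad. It turns the cap back if let go (0.1 N m at the start, 0.2 N m at 45 degrees). From 65 degrees of cap turn sprung balls resist; they click over at about 78; the cap locks at about 90.
- cap_wing (a point): Centre of the wing (grip bar) on top of the loose grey cap: 70 mm long along x, 16 mm wide along y, 30 mm high, to be gripped across y. The point is on the cap's axis, 43 mm above the cap's underside, 15 mm above the disc and below the wing's top; z is up. With the cap fully down in the pot it is 23 mm above the mouth point.
- cap: Grey plastic bayonet cap, 0.18 kg, upright on the bench, left (+y) of the pot. Origin: centre of the underside. Spigot 52 mm across, 20 mm high, chamfered; two round-ended lugs at its foot at +x and -x, 14 mm wide, 8 mm high, to 37 mm from the axis; above it a disc 92 mm across, 8 mm thick (it comes to lie on the pot's top face), then the wing, along x.
- small_pot: Bystander: small terracotta plant pot, 72 mm across, 65 mm high, open upward. Origin under its centre.
- spool: Bystander: bare wooden spool standing upright, 68 mm across, 60 mm high. Origin under its centre.
- trowel: Bystander: hand trowel lying flat, 290 mm long, handle to its -x, up to 24 mm high. Origin on the bench between handle and blade.
- jar: Bystander: amber jar with a white lid, 66 mm across, 80 mm high. Origin under its centre.
- dibber: Bystander: wooden dibber with a cross handle and a steel point, lying flat, 200 mm long. Origin on the bench where wood meets steel.
- weight_tin: Bystander: plain closed metal tin, 80 mm across, 50 mm high. Origin under its centre.
Things that resemble listed ones, but are neither listed nor needed, are in the scene too. Of the things that look like the part that bears saucer_mid, take the one that is farthest to the robot's right at the start.

How it is judged (in metres and radians):
On the way, in this order (a step that is already met when the one before it is completed fails the run):
1. the saucer's middle is under the spout (horizontal distance between saucer_mid and spout_tip below 0.025 m and angle between saucer_mid's own z axis and vertical below 0.1 rad), for 0.2 s.
2. the cap is down in the pot's mouth at the entry (horizontal distance between cap_wing and pot_mouth below 0.007 m and z of cap_wing in the frame of pot_mouth below 0.027 m and angle between cap_wing's own z axis and vertical below 0.09 rad and angle between the x axis of cap_wing and the x axis of pot_mouth, either way round below 0.25 rad), for 0.1 s.
3. the cap is turned half way (horizontal distance between cap_wing and pot_mouth below 0.007 m and z of cap_wing in the frame of pot_mouth below 0.027 m and angle between cap_wing's own z axis and vertical below 0.09 rad and angle between the x axis of cap_wing and the x axis of pot_mouth, either way round between 0.611 and 0.96 rad), for 0.3 s.
At the end, for the whole second after the job is handed in: The saucer's middle is within 25 mm of the spout's tip seen from above, the saucer flat; the cap is down in the pot (within 4 mm of fully down, 7 mm of the axis, upright within 5 degrees), turned 45 degrees from the entry within 10 degrees, still, and held by the fingers (over 2 N) to the end (all of step 1 and all of step 3 and angular speed of cap below 0.15 rad/s and contact force between the fingers and cap above 2 N); the arm keeps its last pose, push and grip.
It fails at once if the cap is turned on to the click (past 72 degrees) ((horizontal distance between cap_wing and pot_mouth below 0.007 m and z of cap_wing in the frame of pot_mouth below 0.027 m and angle between cap_wing's own z axis and vertical below 0.09 rad) and angle between the x axis of cap_wing and the x axis of pot_mouth, either way round above 1.257 rad).
It fails at once if the saucer is lifted off the bench (12 mm) or tipped (height (world z) of saucer_mid above 0.022 m or angle between saucer_mid's own z axis and vertical above 0.3 rad).
It fails at once if a bystander is moved more than 30 mm (distance of any of small_pot, spool, trowel, jar, dibber, weight_tin from where it was at the start of the episode above 0.03 m).
It also fails if it takes over 72 s, if anything falls off the work surface, if the arm or the gripper's body presses on something with over 40 N, if the wrist force passes 120 N, or if a joint passes its speed limit or range.

ROBOT

A 7-joint arm with a two-finger parallel gripper is mounted at the origin on the work surface. World frame = base frame: x ahead of the robot, y to its left, z up, the work surface at z = 0. Lengths are in mm, angles in degrees, forces in N, time in s.
With the tool pointing down it reaches from about 350 to 900 mm from the base axis. Payload 7.2 kg.
Tool frame: the origin (TCP) lies on the mounting face of the last link; the fingertips stand 182 mm ahead of it and the grasp point (between the pads) lies manip.grip_depth ahead of it (manip.grip_depth is the distance from the TCP to the grasp point, in mm); z points along the fingers, x is the direction in which the jaws open and shut, and the axes are right-handed (so a half turn about z gives the same grasp; the last joint's range is limited). The gripper opens to 88 mm and grips with 3 to 60 N. Pads are 20 mm wide; open, the fingers measure 115 mm over their backs; the gripper's body (75 mm by 178 mm) begins 61 mm behind the grasp point.
Start: joints at [59.175, 23.554, -0.728, 91.456, 0.321, 64.991, -4.71], TCP at [282.929, -557.291, 404.653] pointing down, gripper open.
Joint ranges: [-169.25, 169.25], [-16.82, 113.86], [-84.01, 82.57], [7.8, 145.47], [-59.2, 239.2], [7.22, 106.19], [-163.78, 163.78]. Speed limits (degrees/s): [136.94, 136.94, 172.46, 172.46, 180, 180, 180].

INTERFACE

Orientations are given as a 3x3 rotation matrix whose columns are the frame's x, y, z axes.
In Python, from cell import readout, read_camera, order, spotter, manip gives the robot as it stands.
- The arm moves only by the tool apply_moves, never from a script. Its argument "targets" is a list of rows, each an object of numbers: "dx", "dy", "dz": the shift along the tool's x, y, z in m; "ax", "ay", "az": the turn, a rotation vector about the tool's x, y, z in rad; "hand": the gripper's target within -1 to 1 (fully open at 1, half-way at 0, shut at -1). In form: [{"dx": .., "dy": .., "dz": .., "ax": .., "ay": .., "az": .., "hand": ..}, ...]. A call has 1 to 10 rows; each row is the pose to reach, as a shift and turn from the pose commanded when the call began, along the tool's axes at that moment; what a row does not reach only later rows make up. A row lasts 1/12 s, in which the tool goes at most 41.7 mm and 7.16 degrees, less where a joint would pass 70% of its speed; a pose out of reach is approached as far as the arm can. A call with a gripper value outside its range is refused whole. The fingers move at their own pace and stop on an object; "newtons" is the grip in N (left out, the last holds). Time passes only in rows, so rows that repeat a pose let the fingers close. It gives the time, the measured TCP pose, the force and the opening at its end, in the units of the state.
- readout.get_state(): the state, without advancing time (a new reading comes with each control period).
- read_camera(name): name is "scene" or "top" or "wrist"; returns a dict with "img" (400x640x3 uint8, red, green, blue), "z_map" (400x640 float32, mm along the optical axis (not along the pixel's ray), 0 where there is no reading), "fovy" (degrees; the focal length in pixels is half the picture's height over the tangent of half this angle, whatever the lens; pixels are square), "cx", "cy" (the principal point, pixels), "extrinsics" (4x4, takes a point from camera to world coordinates). Camera axes: x right, y down, z forward; pixel columns grow to the right and rows downward; lengths in mm; the calibration is good to about 2 mm. A picture is of the moment at which its call begins.
- order.hand_in(): hands the job in, once; it reports no verdict.
Trained networks look in a picture, given as the dict that the camera call returned (one of the last four; its "shot" number tells which), for a name from the list of things; names that differ only in an ending like _2 or _b are one class to them, and where a whole thing is asked for, a point or a joint stands for the part that bears it (a point fixed in the world has none). Each returns a list of dicts, best first, with "p" (0 to 1); they miss things now and then, are a little off and sometimes report something else, mostly with a low value. They report only what shows in the picture. A call takes as long as a camera call. They do not tell look-alikes from the thing itself.
- spotter.spot_in(picture, label): "centre" ([x, y, z] in mm, in world coordinates, good to about 4 mm: the middle of the surface that is visible of it).
- spotter.regions_of(picture, label): "region" (400x640 bool, what is visible of it).
The state is a dict: "time": time; "q": joint angles; "joint_velocities": joint speeds; "tau": joint torques, N m; "position": TCP position; "tool_rot": TCP orientation; "wrist_force": force on the tool from outside, world axes, zero at the start; "ft_torque": the same for the moment, N m; "grip_width": finger opening in mm.
Only numpy, scipy, OpenCV 4.12 (cv2) and the standard library are available. Lean on these libraries where they do the work, as an engineer would, in place of code of your own. Each camera call takes 0.05 s, during which the arm holds its last target. There are 200 camera calls.

## Working session

There is one attempt and no reset: what is moved stays moved. The work goes in short steps, Python scripts to look and compute and a tool call to move; the robot and the scene stay as the last step left them, time stands still between calls to the robot, and variables do not carry over. Pictures are saved under pics/ and viewed, about 8 in all and at most 12, crops included, and the job is handed in when it is done.

Besides the shell and the picture viewer there is one more tool, called after "Emit:" as name([rows], argument=value, ...), one row to a line, values as JSON. apply_moves: Moves the arm, as the interface text tells. Its arguments: {"type":"object","properties":{"targets":{"type":"array","items":{"type":"object","properties":{"dx":{"type":"number"},"dy":{"type":"number"},"dz":{"type":"number"},"ax":{"type":"number"},"ay":{"type":"number"},"az":{"type":"number"},"hand":{"type":"number"}}}},"newtons":{"type":"number"}},"required":["targets"]}

```bash
mkdir -p pics; cat > h.py <<'E'
import numpy as np, cv2
from cell import readout, read_camera, order, spotter, manip
def K(c):
    f=c["img"].shape[0]/2/np.tan(np.radians(c["fovy"])/2); return f,c["cx"],c["cy"]
def cloud(c):
    f,cx,cy=K(c); z=c["z_map"].astype(float); v,u=np.mgrid[:z.shape[0],:z.shape[1]]
    P=np.stack([(u-cx)/f*z,(v-cy)/f*z,z,np.ones_like(z)],-1)@np.array(c["extrinsics"]).T
    P=P[...,:3]; P[z==0]=np.nan; return P
def proj(c,p):
    f,cx,cy=K(c); q=np.linalg.inv(c["extrinsics"])@np.append(p,1); return [round(cx+f*q[0]/q[2]),round(cy+f*q[1]/q[2])]
def save(n,im): cv2.imwrite("pics/"+n,im[...,::-1])
E
python3 - <<'E'
from h import *
s=readout.get_state(); print(s["time"],s["position"],np.round(s["tool_rot"],3),s["grip_width"],manip.grip_depth)
a=read_camera("top"); b=read_camera("scene")
save("a.png",a["img"]); save("b.png",b["img"])
for n in ["saucer_mid","pot","cap","small_pot","spool","trowel","jar","dibber","weight_tin"]:
    for k,c in(("top",a),("scene",b)):
        for r in spotter.spot_in(c,n)[:4]: print(n,k,np.round(r["centre"]),round(r["p"],2),proj(c,r["centre"]))
E
```

```text
0.0 [ 282.84606313 -557.10173129  403.82611105] [[ 0.453 -0.892 -0.001]
 [-0.892 -0.453  0.001]
 [-0.002  0.    -1.   ]] 87.68288104016278 163.3
saucer_mid top [ 302. -243.    9.] 0.88 [409, 283]
saucer_mid top [ 723. -141.    9.] 0.86 [379, 155]
saucer_mid top [ 468. -315.    3.] 0.56 [430, 233]
saucer_mid scene [ 713. -138.    6.] 0.85 [244, 239]
saucer_mid scene [ 301. -239.    8.] 0.85 [267, 143]
saucer_mid scene [ 461. -315.    2.] 0.68 [230, 169]
saucer_mid scene [328. -80.   6.] 0.53 [303, 159]
pot top [583.  37.  67.] 0.98 [325, 194]
pot top [603. 468.  46.] 0.42 [193, 185]
pot scene [607.  43.  70.] 0.87 [309, 219]
cap top [513. 272.  24.] 0.65 [253, 215]
cap scene [522. 275.  33.] 0.92 [386, 225]
cap scene [ 772. -249.   68.] 0.54 [199, 235]
small_pot top [404. 182.  12.] 0.71 [280, 249]
small_pot scene [396. 179.  42.] 0.9 [367, 185]
spool top [762. 128.  59.] 0.57 [299, 139]
spool scene [773. 133.  55.] 0.91 [318, 276]
spool scene [616. 469.  52.] 0.48 [443, 266]
trowel top [321. -87.   7.] 0.89 [361, 276]
trowel top [387. 426.  29.] 0.34 [204, 252]
trowel scene [330. -81.   2.] 0.76 [303, 160]
trowel scene [605.  43.  68.] 0.52 [309, 219]
jar top [ 754. -258.   78.] 0.86 [418, 143]
jar scene [ 772. -250.   66.] 0.72 [199, 235]
jar scene [ 461. -314.    4.] 0.62 [231, 169]
dibber top [387. 425.  31.] 0.68 [204, 252]
dibber scene [392. 429.  22.] 0.91 [439, 209]
dibber scene [331. -80.   4.] 0.67 [303, 160]
dibber scene [522. 275.  30.] 0.59 [385, 225]
weight_tin top [605. 466.  48.] 0.92 [194, 185]
weight_tin scene [615. 469.  53.] 0.58 [444, 266]
```

```bash
python3 - <<'E'
from h import *
im=cv2.imread("pics/a.png"); cv2.imwrite("pics/a2.png",cv2.resize(im[90:330,150:480],None,fx=2.4,fy=2.4,interpolation=2))
E
```

```text
(no output)
```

View pics/b.png

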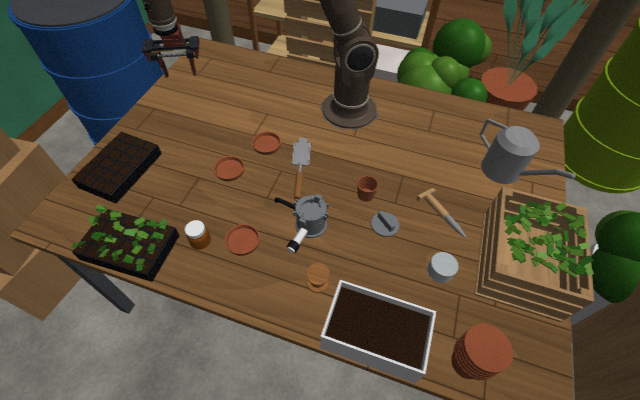

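View pics/a2.png

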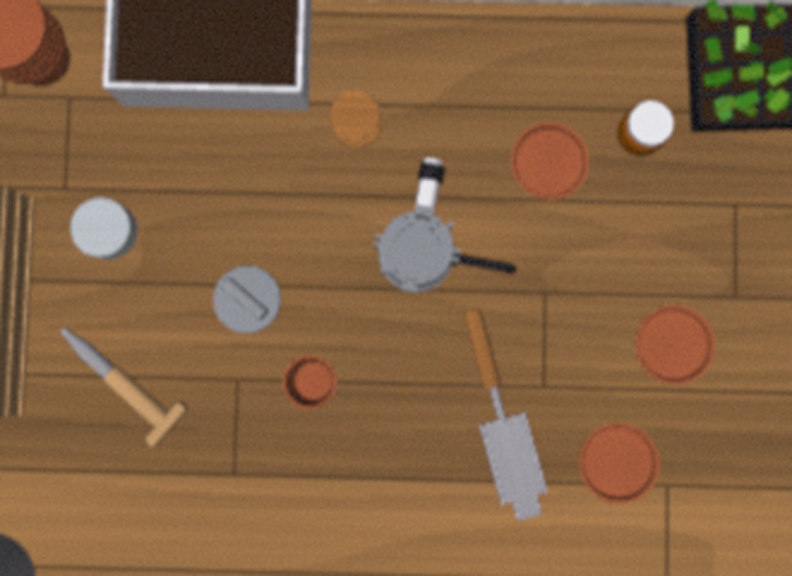

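The scene shows three saucers: top-view pixels (409,283), (379,155) and (430,233). The last has the most negative y (-315), so it is farthest to the robot's right and is the one to take. I'll confirm it from close up with the wrist camera. The cap is at (253,215), and the spout points to about (363,202).

```bash
cat >> h.py <<'E'
def circ(p):
    from scipy.optimize import least_squares
    r=least_squares(lambda t:np.hypot(p[:,0]-t[0],p[:,1]-t[1])-t[2],[*p.mean(0)[:2],50],loss="soft_l1"); return r.x
E
python3 - <<'E'
from h import *
a=read_camera("top"); P=cloud(a); print("cam",np.round(a["extrinsics"],2), K(a))
x,y,z=P[...,0],P[...,1],P[...,2]
def rect(m):
    q=P[m]; r=cv2.minAreaRect(q[:,:2].astype(np.float32)); return len(q),np.round(r[0],1),np.round(r[1],1),round(r[2],1),np.round(np.median(q[:,2]),1)
near=lambda cx,cy,r:np.hypot(x-cx,y-cy)<r
print("bench",np.nanmedian(z[near(450,50,30)]))
for c in [(468,-315),(302,-243),(723,-141)]: print("saucer",rect(near(*c,80)&(z>7)), rect(near(*c,80)&(z>13)))
print("cap disc",rect(near(513,272,70)&(z>15)))
print("wing",rect(near(513,272,70)&(z>45)))
print("pot top",rect(near(590,37,70)&(z>90)))
print("pot all",np.round(circ(P[near(590,37,75)&(z>92)]),1))
print("spout",rect(near(565,-70,55)&(z>30)&(z<75)))
print("stub",rect(near(700,10,45)&(z>20)))
print("handle",rect(near(480,-60,70)&(z>8)&(z<30)))
E
```

```text
cam [[ 3.00000e-02 -1.00000e+00  8.00000e-02  4.43090e+02]
 [-1.00000e+00 -2.00000e-02  1.00000e-02  5.24800e+01]
 [-0.00000e+00 -8.00000e-02 -1.00000e+00  1.52477e+03]
 [ 0.00000e+00  0.00000e+00  0.00000e+00  1.00000e+00]] (np.float64(457.2698505068984), 317.41880073696507, 198.83206674951685)
bench -0.6335798710038034
saucer (371, array([ 455.8, -309.9]), array([128. , 123.7]), 22.9, np.float64(12.2)) (171, array([ 467.7, -313.3]), array([105.3, 106. ]), 0.4, np.float64(18.6))
saucer (380, array([ 306.2, -245.8]), array([141.8, 121.6]), 27.6, np.float64(13.3)) (194, array([ 306.1, -238.2]), array([106.1, 107.5]), 57.6, np.float64(18.2))
saucer (345, array([ 718.7, -146.2]), array([120.9, 113.1]), 75.3, np.float64(13.2)) (174, array([ 717.7, -139. ]), array([105.6, 107.1]), 2.3, np.float64(18.2))
cap disc (610, array([515.2, 273.7]), array([86. , 89.8]), 1.9, np.float64(28.2))
wing (112, array([515. , 273.1]), array([69.6, 16.1]), 51.0, np.float64(56.8))
pot top (457, array([584.4,  42.8]), array([ 94.1, 112.4]), 41.5, np.float64(98.8))
pot all [584.2  43.4  42.3]
spout (100, array([568.8, -52.7]), array([73.5, 14.8]), 81.8, np.float64(62.4))
stub (145, array([686. ,  27.5]), array([35.4, 54.2]), 76.9, np.float64(42.1))
handle (229, array([457.9, -52.7]), array([96.2, 78.5]), 58.2, np.float64(20.5))
```

Emit:
apply_moves([
  {"dx":-0.035,"dy":-0.02},
  {"dx":-0.07,"dy":-0.04,"az":-0.1},
  {"dx":-0.1,"dy":-0.07,"az":-0.2},
  {"dx":-0.1,"dy":-0.11,"az":-0.3},
  {"dx":-0.1,"dy":-0.15,"az":-0.4},
  {"dx":-0.1,"dy":-0.19,"az":-0.4},
  {"dx":-0.1,"dy":-0.22,"az":-0.4},
  {"dx":-0.1,"dy":-0.22,"az":-0.4},
  {"dx":-0.1,"dy":-0.22,"az":-0.4},
  {"dx":-0.1,"dy":-0.22,"az":-0.4},
])

```text
invalid input
```

Emit:
apply_moves([
  {"dx":-0.079,"dy":-0.21,"dz":0.0,"ax":0,"ay":0,"az":-0.7,"hand":0.36},
  {"dx":-0.079,"dy":-0.21,"dz":0.0,"ax":0,"ay":0,"az":-0.7,"hand":0.36},
  {"dx":-0.079,"dy":-0.21,"dz":0.0,"ax":0,"ay":0,"az":-0.7,"hand":0.36},
  {"dx":-0.079,"dy":-0.21,"dz":0.0,"ax":0,"ay":0,"az":-0.7,"hand":0.36},
  {"dx":-0.079,"dy":-0.21,"dz":0.0,"ax":0,"ay":0,"az":-0.7,"hand":0.36},
  {"dx":-0.079,"dy":-0.21,"dz":0.0,"ax":0,"ay":0,"az":-0.7,"hand":0.36},
  {"dx":-0.079,"dy":-0.21,"dz":0.0,"ax":0,"ay":0,"az":-0.7,"hand":0.36},
  {"dx":-0.079,"dy":-0.21,"dz":0.0,"ax":0,"ay":0,"az":-0.7,"hand":0.36},
  {"dx":-0.079,"dy":-0.21,"dz":0.0,"ax":0,"ay":0,"az":-0.7,"hand":0.36},
], newtons=10)

```text
time: 1.8
position: [433.5, -392.9, 404.6]
tool_rot: [[0.919, -0.393, -0.001], [-0.393, -0.919, -0.001], [-0.0, 0.001, -1.0]]
wrist_force: [-0.6, -0.4, 0.1]
grip_width: 60.3
```

```bash
python3 - <<'E'
from h import *
a=read_camera("wrist"); P=cloud(a); save("w1.png",a["img"])
print(np.round(a["extrinsics"],2))
for r in spotter.spot_in(a,"saucer_mid"): print(np.round(r["centre"]),r["p"],proj(a,r["centre"]))
x,y,z=P[...,0],P[...,1],P[...,2]
m=(np.hypot(x-468,y+314)<75)&(z>15.5)&(z<25)
print(m.sum(),circ(P[m]),cv2.minAreaRect(P[m][:,:2].astype(np.float32)))
E
```

```text
[[ 9.2000e-01 -3.8000e-01 -1.2000e-01  4.6448e+02]
 [-3.9000e-01 -8.8000e-01 -2.7000e-01 -3.1874e+02]
 [-0.0000e+00  2.9000e-01 -9.6000e-01  3.8632e+02]
 [ 0.0000e+00  0.0000e+00  0.0000e+00  1.0000e+00]]
[ 300. -236.    9.] 0.63 [138, 84]
[ 463. -312.    4.] 0.59 [316, 90]
2283 [ 466.20151155 -313.02409728   51.14010929] ((466.3941345214844, -313.0708312988281), (108.03911590576172, 108.2349624633789), 21.588369369506836)
```

View pics/w1.png

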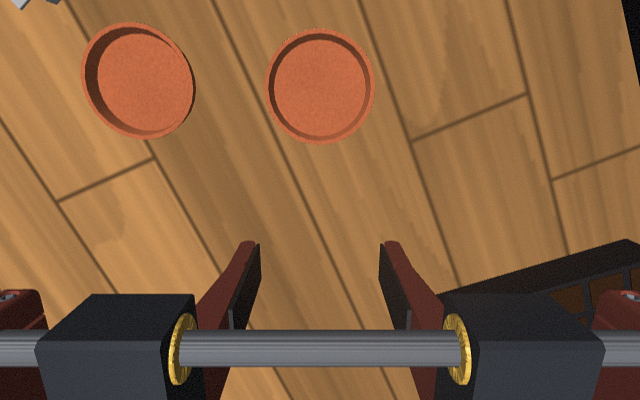

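The wrist view shows the chosen saucer at (316,90). The other near saucer, at (138,84), lies to its left (y=-236), so the choice holds. A seed tray intrudes at bottom right, so I'll check clearance before going down.

```bash
python3 - <<'E'
from h import *
for n in("top","wrist"):
    P=cloud(read_camera(n)).reshape(-1,3); P=P[np.isfinite(P[:,0])]
    d=P[:,:2]-[466.3,-313]; u=np.array([.392,.92]); L=d@u; T=d@np.array([.92,-.392])
    m=(L<-60)&(L>-200)&(abs(T)<140)&(P[:,2]>15)&(P[:,2]<150)
    for t in range(-140,140,20):
        k=m&(T>=t)&(T<t+20)
        if k.sum(): print(n,t,"nearest L",round(L[k].max()),"zmax",round(P[k,2].max()))
E
```

Emit:
apply_moves([
  {"dx":-0.001,"dy":0,"dz":0.04,"ax":0,"ay":0,"az":0,"hand":0.36},
  {"dx":-0.001,"dy":0,"dz":0.08,"ax":0,"ay":0,"az":0,"hand":0.36},
  {"dx":-0.001,"dy":0,"dz":0.12,"ax":0,"ay":0,"az":0,"hand":0.36},
  {"dx":-0.001,"dy":0,"dz":0.16,"ax":0,"ay":0,"az":0,"hand":0.36},
  {"dx":-0.001,"dy":0,"dz":0.19,"ax":0,"ay":0,"az":0,"hand":0.36},
  {"dx":-0.001,"dy":0,"dz":0.207,"ax":0,"ay":0,"az":0,"hand":0.36},
  {"dx":-0.001,"dy":0,"dz":0.215,"ax":0,"ay":0,"az":0,"hand":0.36},
  {"dx":-0.001,"dy":0,"dz":0.216,"ax":0,"ay":0,"az":0,"hand":0.36},
  {"dx":-0.001,"dy":-0.005,"dz":0.216,"ax":0,"ay":0,"az":0,"hand":0.36},
  {"dx":-0.001,"dy":-0.01,"dz":0.216,"ax":0,"ay":0,"az":0,"hand":0.36},
])

```text
time: 2.83
position: [437.8, -382.7, 190.1]
tool_rot: [[0.92, -0.392, 0.002], [-0.392, -0.92, -0.002], [0.002, 0.001, -1.0]]
wrist_force: [0.5, 0.0, 0.6]
grip_width: 59.8
```

Emit:
apply_moves([
  {"dx":0,"dy":-0.008,"dz":0,"ax":0,"ay":0,"az":0,"hand":0.36},
  {"dx":0,"dy":-0.016,"dz":0,"ax":0,"ay":0,"az":0,"hand":0.36},
  {"dx":0,"dy":-0.023,"dz":0,"ax":0,"ay":0,"az":0,"hand":0.36},
  {"dx":0,"dy":-0.03,"dz":0,"ax":0,"ay":0,"az":0,"hand":0.36},
  {"dx":0,"dy":-0.038,"dz":0,"ax":0,"ay":0,"az":0,"hand":0.36},
  {"dx":0,"dy":-0.046,"dz":0,"ax":0,"ay":0,"az":0,"hand":0.36},
  {"dx":0,"dy":-0.054,"dz":0,"ax":0,"ay":0,"az":0,"hand":0.36},
  {"dx":0,"dy":-0.062,"dz":0,"ax":0,"ay":0,"az":0,"hand":0.36},
  {"dx":0,"dy":-0.07,"dz":0,"ax":0,"ay":0,"az":0,"hand":0.36},
  {"dx":0,"dy":-0.078,"dz":0,"ax":0,"ay":0,"az":0,"hand":0.36},
])

```text
time: 3.67
position: [468.1, -309.7, 188.6]
tool_rot: [[0.921, -0.39, -0.0], [-0.39, -0.921, -0.0], [-0.0, 0.0, -1.0]]
wrist_force: [-1.1, -2.0, 1.8]
grip_width: 60.0
```

Emit:
apply_moves([
  {"dx":0,"dy":-0.01,"dz":0,"ax":0,"ay":0,"az":0,"hand":0.36},
  {"dx":0,"dy":-0.022,"dz":0,"ax":0,"ay":0,"az":0,"hand":0.36},
  {"dx":0,"dy":-0.036,"dz":0,"ax":0,"ay":0,"az":0,"hand":0.36},
  {"dx":0,"dy":-0.05,"dz":0,"ax":0,"ay":0,"az":0,"hand":0.36},
  {"dx":0,"dy":-0.064,"dz":0,"ax":0,"ay":0,"az":0,"hand":0.36},
  {"dx":0,"dy":-0.078,"dz":0,"ax":0,"ay":0,"az":0,"hand":0.36},
  {"dx":0,"dy":-0.092,"dz":0,"ax":0,"ay":0,"az":0,"hand":0.36},
  {"dx":0,"dy":-0.105,"dz":0,"ax":0,"ay":0,"az":0,"hand":0.36},
  {"dx":0,"dy":-0.115,"dz":0,"ax":0,"ay":0,"az":0,"hand":0.36},
  {"dx":0,"dy":-0.12,"dz":0,"ax":0,"ay":0,"az":0,"hand":0.36},
])

```text
time: 4.5
position: [515.4, -197.7, 188.6]
tool_rot: [[0.921, -0.388, -0.0], [-0.388, -0.921, 0.001], [-0.0, -0.001, -1.0]]
wrist_force: [0.2, -1.5, 1.7]
grip_width: 59.9
```

```bash
python3 - <<'E'
from h import *
a=read_camera("wrist"); P=cloud(a); save("w2.png",a["img"]); s=readout.get_state(); print(s["time"],s["position"])
x,y,z=P[...,0],P[...,1],P[...,2]
p=np.array(s["position"])[:2]+56*np.array([.391,.92])
m=(np.hypot(x-p[0],y-p[1])<75)&(z>15.5)&(z<22)
print(p,m.sum(),circ(P[m]))
m=(np.hypot(x-565,y+70)<55)&(z>35)&(z<80); print(m.sum(), cv2.minAreaRect(P[m][:,:2].astype(np.float32)))
E
```

```text
4.55 [ 515.48823505 -197.44288761  188.54846332]
[ 537.38423505 -145.92288761] 11148 [ 537.45464328 -145.79588911   50.44900498]
0 ((0.0, 0.0), (0.0, 0.0), 0.0)
```

View pics/w2.png

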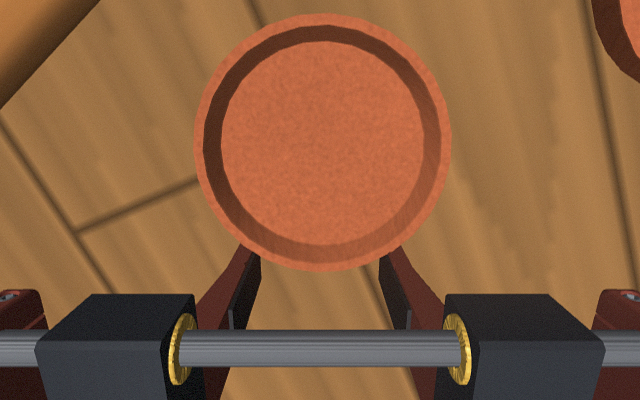

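The saucer (centre pixel (322,142)) is sitting squarely against both fingers, and the trowel handle at the upper left is clear. About 66 mm remain.

Emit:
apply_moves([
  {"dx":0,"dy":-0.01,"dz":0,"ax":0,"ay":0,"az":0,"hand":0.36},
  {"dx":0,"dy":-0.02,"dz":0,"ax":0,"ay":0,"az":0,"hand":0.36},
  {"dx":0,"dy":-0.03,"dz":0,"ax":0,"ay":0,"az":0,"hand":0.36},
  {"dx":0,"dy":-0.04,"dz":0,"ax":0,"ay":0,"az":0,"hand":0.36},
  {"dx":0,"dy":-0.049,"dz":0,"ax":0,"ay":0,"az":0,"hand":0.36},
  {"dx":0,"dy":-0.056,"dz":0,"ax":0,"ay":0,"az":0,"hand":0.36},
  {"dx":0,"dy":-0.061,"dz":0,"ax":0,"ay":0,"az":0,"hand":0.36},
  {"dx":0,"dy":-0.064,"dz":0,"ax":0,"ay":0,"az":0,"hand":0.36},
  {"dx":0,"dy":-0.066,"dz":0,"ax":0,"ay":0,"az":0,"hand":0.36},
  {"dx":0,"dy":-0.066,"dz":0,"ax":0,"ay":0,"az":0,"hand":0.36},
])

```text
time: 5.38
position: [540.5, -138.8, 188.6]
tool_rot: [[0.921, -0.39, -0.0], [-0.39, -0.921, 0.0], [-0.0, -0.0, -1.0]]
wrist_force: [0.1, -0.5, 0.7]
grip_width: 59.9
```

Emit:
apply_moves([
  {"dx":0,"dy":0.01,"dz":0,"ax":0,"ay":0,"az":0,"hand":0.36},
  {"dx":0,"dy":0.035,"dz":0,"ax":0,"ay":0,"az":0,"hand":0.36},
  {"dx":0,"dy":0.06,"dz":-0.02,"ax":0,"ay":0,"az":0,"hand":0.36},
  {"dx":0,"dy":0.07,"dz":-0.055,"ax":0,"ay":0,"az":0,"hand":1},
  {"dx":0,"dy":0.07,"dz":-0.095,"ax":0,"ay":0,"az":0,"hand":1},
  {"dx":0,"dy":0.07,"dz":-0.135,"ax":0,"ay":0,"az":0,"hand":1},
  {"dx":0,"dy":0.07,"dz":-0.175,"ax":0,"ay":0,"az":0,"hand":1},
  {"dx":0,"dy":0.07,"dz":-0.215,"ax":0,"ay":0,"az":0,"hand":1},
  {"dx":0,"dy":0.07,"dz":-0.215,"ax":0,"ay":0,"az":0,"hand":1},
  {"dx":0,"dy":0.07,"dz":-0.215,"ax":0,"ay":0,"az":0,"hand":1},
])

```text
time: 6.22
position: [513.0, -204.7, 406.3]
tool_rot: [[0.92, -0.392, 0.005], [-0.392, -0.92, -0.002], [0.006, 0.0, -1.0]]
wrist_force: [-0.4, 0.4, -1.2]
grip_width: 87.9
```

```bash
python3 - <<'E'
from h import *
a=read_camera("wrist"); P=cloud(a); save("w3.png",a["img"]); s=readout.get_state(); print(s["time"],s["position"])
x,y,z=P[...,0],P[...,1],P[...,2]
m=(np.hypot(x-564,y+85)<75)&(z>15.5)&(z<22)
print(m.sum(),circ(P[m]))
m=(np.hypot(x-565,y+70)<75)&(z>30)&(z<80); q=P[m]; print(m.sum(), cv2.minAreaRect(q[:,:2].astype(np.float32)), q[q[:,1].argmin()])
E
```

```text
6.2667 [ 512.5098284  -204.49269951  404.13760473]
1415 [562.22919322 -87.08193966  50.78010749]
752 ((563.8898315429688, -74.15428161621094), (35.03478240966797, 14.058511734008789), 80.79240417480469) [561.91537459 -91.47771912  55.71166088]
```

View pics/w3.png

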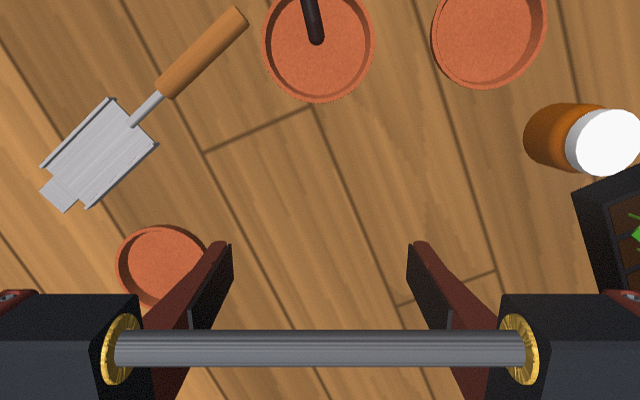

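The saucer sits under the spout end (tip at pixel (316,42), inside the saucer), offset about 2–3 mm, and it lies flat. Next I'll look at the pot from near.

Emit:
apply_moves([
  {"dx":-0.006,"dy":-0.04,"dz":-0.01,"ax":0,"ay":0,"az":0,"hand":1},
  {"dx":-0.012,"dy":-0.08,"dz":-0.02,"ax":0,"ay":0,"az":0,"hand":1},
  {"dx":-0.019,"dy":-0.12,"dz":-0.03,"ax":0,"ay":0,"az":0,"hand":1},
  {"dx":-0.026,"dy":-0.16,"dz":-0.03,"ax":0,"ay":0,"az":0,"hand":1},
  {"dx":-0.031,"dy":-0.186,"dz":-0.03,"ax":0,"ay":0,"az":0,"hand":1},
  {"dx":-0.031,"dy":-0.186,"dz":-0.03,"ax":0,"ay":0,"az":0,"hand":1},
  {"dx":-0.031,"dy":-0.186,"dz":-0.03,"ax":0,"ay":0,"az":0,"hand":1},
  {"dx":-0.031,"dy":-0.186,"dz":-0.03,"ax":0,"ay":0,"az":0,"hand":1},
])

```text
time: 6.93
position: [556.9, -21.4, 431.9]
tool_rot: [[0.92, -0.391, -0.003], [-0.391, -0.92, -0.001], [-0.003, 0.002, -1.0]]
wrist_force: [-0.1, -0.2, -0.5]
grip_width: 87.9
```

```bash
python3 - <<'E'
from h import *
a=read_camera("wrist"); P=cloud(a); save("w4.png",a["img"]); np.savez("w4.npz",P=P,img=a["img"])
s=readout.get_state(); print(s["time"],s["position"],s["q"])
x,y,z=P[...,0],P[...,1],P[...,2]
r=np.hypot(x-584,y-43)
m=(r<62)&(z>94)&(z<106); print(m.sum(),np.median(z[m]),circ(P[m&(r>42)&(r<51)]))
c=P[m][:,:2]; rect=cv2.minAreaRect(c.astype(np.float32)); print(rect)
# outer edge: radius per angle about circle centre; bosses
from scipy.optimize import least_squares
c0=np.array([584.,43.])
for it in range(3):
    d=c-c0; th=np.degrees(np.arctan2(d[:,1],d[:,0]))%360; R=np.hypot(*d.T)
    b=np.array([R[(th>=t)&(th<t+4)].max() if ((th>=t)&(th<t+4)).any() else np.nan for t in range(0,360,4)])
    bi=np.array([R[(th>=t)&(th<t+4)].min() if ((th>=t)&(th<t+4)).any() else np.nan for t in range(0,360,4)])
    k=b<51; t=np.radians(np.arange(0,360,4)+2); e=c0+np.c_[b*np.cos(t),b*np.sin(t)]
    c0=circ(e[k])[:2]
print(c0,circ(e[k])[2])
for i in range(0,90): print((i*4+2),round(b[i]),round(bi[i]),end="; ")
E
```

```text
6.9833 [556.87642938 -22.01248609 432.19530834] [ 12.14180465  16.93914026 -18.62950543  97.9229998    5.86705555
  66.24147564 -31.20991489]
6410 101.64712251511133 [583.65355632  43.34296946  45.27377694]
((583.4266967773438, 43.875823974609375), (95.22880554199219, 113.56010437011719), 39.81724548339844)
[583.19128707  43.91593794] 47.6014991849043
2 58 43; 6 48 34; 10 47 31; 14 48 31; 18 48 32; 22 47 31; 26 47 30; 30 47 30; 34 48 30; 38 47 30; 42 48 30; 46 47 30; 50 47 30; 54 48 30; 58 48 30; 62 47 30; 66 48 30; 70 49 30; 74 57 30; 78 57 30; 82 48 30; 86 57 30; 90 56 30; 94 47 30; 98 48 30; 102 47 30; 106 48 30; 110 48 30; 114 48 30; 118 47 30; 122 57 30; 126 57 30; 130 56 30; 134 48 30; 138 48 31; 142 48 31; 146 48 32; 150 48 31; 154 47 34; 158 50 40; 162 57 43; 166 57 43; 170 57 43; 174 57 43; 178 58 43; 182 57 43; 186 47 35; 190 48 31; 194 47 31; 198 48 32; 202 47 31; 206 48 30; 210 48 30; 214 48 30; 218 47 30; 222 48 30; 226 47 30; 230 48 30; 234 47 30; 238 48 30; 242 48 30; 246 48 30; 250 52 31; 254 57 30; 258 57 30; 262 52 30; 266 57 30; 270 56 30; 274 47 30; 278 48 30; 282 47 30; 286 48 30; 290 47 30; 294 47 30; 298 48 30; 302 57 30; 306 57 30; 310 55 30; 314 48 30; 318 48 31; 322 47 31; 326 48 32; 330 48 31; 334 47 33; 338 50 40; 342 57 42; 346 57 43; 350 57 43; 354 57 43; 358 57 43;
```

View pics/w4.png

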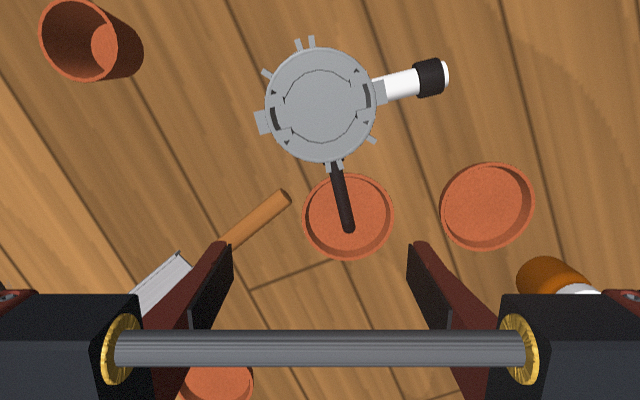

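The pot shows at (320,105): its bosses are at -8.7°/171.5°, the half-way ribs at 126°/306°, and its centre is (583.2, 43.9). That puts the spout tip at (563.5, -84.6), about 3 mm from the saucer's middle. Now the cap: its wing points at about 51°, so I'll grip at yaw 141°.

Emit:
apply_moves([
  {"dx":-0.015,"dy":-0.035,"dz":0,"ax":0,"ay":0,"az":-0.12,"hand":1},
  {"dx":-0.03,"dy":-0.07,"dz":0,"ax":0,"ay":0,"az":-0.24,"hand":1},
  {"dx":-0.045,"dy":-0.105,"dz":0,"ax":0,"ay":0,"az":-0.36,"hand":1},
  {"dx":-0.06,"dy":-0.14,"dz":0,"ax":0,"ay":0,"az":-0.48,"hand":1},
  {"dx":-0.075,"dy":-0.175,"dz":0,"ax":0,"ay":0,"az":-0.6,"hand":1},
  {"dx":-0.09,"dy":-0.21,"dz":0,"ax":0,"ay":0,"az":-0.72,"hand":1},
  {"dx":-0.105,"dy":-0.245,"dz":0,"ax":0,"ay":0,"az":-0.84,"hand":1},
  {"dx":-0.12,"dy":-0.275,"dz":0,"ax":0,"ay":0,"az":-0.96,"hand":1},
  {"dx":-0.13,"dy":-0.3,"dz":0,"ax":0,"ay":0,"az":-1.08,"hand":1},
  {"dx":-0.137,"dy":-0.313,"dz":0,"ax":0,"ay":0,"az":-1.2,"hand":1},
])

```text
time: 7.82
position: [553.2, 323.1, 432.8]
tool_rot: [[0.693, 0.721, -0.001], [0.721, -0.693, 0.001], [-0.0, -0.001, -1.0]]
wrist_force: [-0.3, 0.3, 0.5]
grip_width: 87.6
```

Emit:
apply_moves([
  {"dx":0,"dy":0,"dz":0,"ax":0,"ay":0,"az":-0.12,"hand":1},
  {"dx":0,"dy":0,"dz":0,"ax":0,"ay":0,"az":-0.24,"hand":1},
  {"dx":0,"dy":0,"dz":0,"ax":0,"ay":0,"az":-0.36,"hand":1},
  {"dx":0,"dy":0,"dz":0,"ax":0,"ay":0,"az":-0.48,"hand":1},
  {"dx":0,"dy":0,"dz":0,"ax":0,"ay":0,"az":-0.6,"hand":1},
  {"dx":0,"dy":0,"dz":0,"ax":0,"ay":0,"az":-0.72,"hand":1},
  {"dx":0,"dy":0,"dz":0,"ax":0,"ay":0,"az":-0.84,"hand":1},
  {"dx":0,"dy":0,"dz":0,"ax":0,"ay":0,"az":-0.96,"hand":1},
  {"dx":0,"dy":0,"dz":0,"ax":0,"ay":0,"az":-1.08,"hand":1},
  {"dx":0,"dy":0,"dz":0,"ax":0,"ay":0,"az":-1.2,"hand":1},
])

```text
time: 8.65
position: [554.4, 319.2, 432.7]
tool_rot: [[-0.418, 0.909, -0.001], [0.909, 0.418, -0.002], [-0.001, -0.001, -1.0]]
wrist_force: [0.4, 0.4, 0.1]
grip_width: 88.1
```

Emit:
apply_moves([
  {"dx":0,"dy":0,"dz":0,"ax":0,"ay":0,"az":-0.12,"hand":1},
  {"dx":0,"dy":0,"dz":0,"ax":0,"ay":0,"az":-0.24,"hand":1},
  {"dx":0,"dy":0,"dz":0,"ax":0,"ay":0,"az":-0.36,"hand":1},
  {"dx":0,"dy":0,"dz":0,"ax":0,"ay":0,"az":-0.46,"hand":1},
  {"dx":0,"dy":0,"dz":0,"ax":0,"ay":0,"az":-0.46,"hand":1},
  {"dx":0,"dy":0,"dz":0,"ax":0,"ay":0,"az":-0.46,"hand":1},
  {"dx":0,"dy":0,"dz":0,"ax":0,"ay":0,"az":-0.46,"hand":1},
])

```text
time: 9.23
position: [553.8, 320.4, 433.1]
tool_rot: [[-0.773, 0.635, -0.0], [0.635, 0.773, -0.001], [-0.0, -0.001, -1.0]]
wrist_force: [-0.2, 1.0, 0.6]
grip_width: 87.5
```

```bash
python3 - <<'E'
from h import *
a=read_camera("wrist"); P=cloud(a); save("w5.png",a["img"])
s=readout.get_state(); print(s["time"],s["position"],s["q"],np.round(s["tool_rot"],3))
x,y,z=P[...,0],P[...,1],P[...,2]; r=np.hypot(x-515,y-273)
m=(r<60)&(z>48)&(z<66); w=P[m]; print("wing",m.sum(),np.median(w[:,2]),cv2.minAreaRect(w[:,:2].astype(np.float32)))
m=(r<60)&(z>20)&(z<35); w=P[m]; print("disc",m.sum(),np.median(w[:,2]),cv2.minEnclosingCircle(w[:,:2].astype(np.float32)))
m=(r>55)&(r<110)&(z>15); print("near things",m.sum(), [np.round(q) for q in P[m][::400]])
E
```

```text
9.2833 [553.60721017 320.68418554 433.35688716] [  2.08759821  34.87651307 -57.57628821  84.45694256  29.71089363
  76.97461609  83.16330346] [[-0.774  0.634 -0.   ]
 [ 0.634  0.774 -0.001]
 [-0.    -0.001 -1.   ]]
wing 1189 59.57795438123861 ((514.026611328125, 274.6152648925781), (68.751220703125, 15.821928977966309), 50.268157958984375)
disc 4807 29.859243346358596 ((514.3304443359375, 274.8468933105469), 45.94149398803711)
near things 38746 [array([586., 280., 252.]), array([585., 282., 264.]), array([585., 281., 272.]), array([507., 345., 277.]), array([584., 282., 282.]), array([513., 342., 283.]), array([508., 344., 290.]), array([513., 342., 290.]), array([589., 296., 270.]), array([504., 348., 297.]), array([523., 353., 273.]), array([518., 348., 286.]), array([484., 335., 338.]), array([481., 338., 339.]), array([476., 343., 339.]), array([473., 346., 339.]), array([589., 251., 338.]), array([583., 255., 341.]), array([578., 258., 341.]), array([573., 262., 342.]), array([588., 278., 308.]), array([582., 283., 309.]), array([585., 290., 299.]), array([593., 301., 278.]), ar
[... 1268 characters left out ...]
rray([587., 290., 330.]), array([525., 359., 316.]), array([516., 348., 331.]), array([509., 340., 343.]), array([504., 332., 354.]), array([500., 331., 358.]), array([495., 337., 357.]), array([491., 340., 357.]), array([587., 263., 356.]), array([581., 267., 357.]), array([576., 272., 357.]), array([575., 277., 353.]), array([584., 287., 340.]), array([524., 357., 323.]), array([513., 343., 342.]), array([504., 332., 357.]), array([498., 337., 358.]), array([491., 344., 357.]), array([587., 267., 356.]), array([578., 272., 357.]), array([579., 280., 351.]), array([591., 295., 333.]), array([516., 348., 340.]), array([505., 334., 357.]), array([497., 341., 357.]), array([592., 265., 356.])]
```

View pics/w5.png

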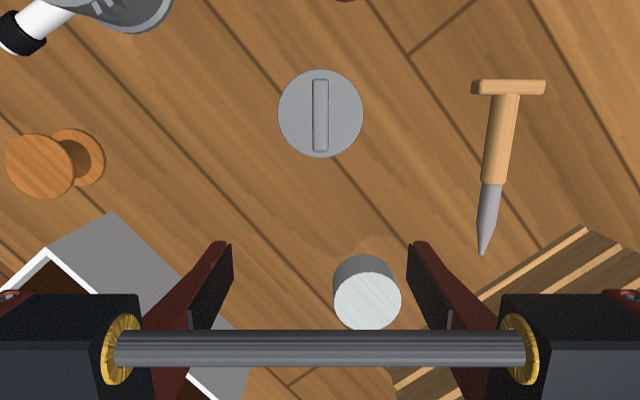

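The cap at (320,113) stands upright and free, with its wing in line with the jaws' closing plane. I'll descend and grip.

Emit:
apply_moves([
  {"dx":0.001,"dy":-0.02,"dz":0.03,"ax":0,"ay":0,"az":0,"hand":1},
  {"dx":0.001,"dy":-0.04,"dz":0.06,"ax":0,"ay":0,"az":0,"hand":1},
  {"dx":0.001,"dy":-0.06,"dz":0.09,"ax":0,"ay":0,"az":0,"hand":1},
  {"dx":0.001,"dy":-0.0605,"dz":0.125,"ax":0,"ay":0,"az":0,"hand":1},
  {"dx":0.001,"dy":-0.0605,"dz":0.16,"ax":0,"ay":0,"az":0,"hand":1},
  {"dx":0.001,"dy":-0.0605,"dz":0.19,"ax":0,"ay":0,"az":0,"hand":1},
  {"dx":0.001,"dy":-0.0605,"dz":0.21,"ax":0,"ay":0,"az":0,"hand":1},
  {"dx":0.001,"dy":-0.0605,"dz":0.219,"ax":0,"ay":0,"az":0,"hand":1},
  {"dx":0.001,"dy":-0.0605,"dz":0.219,"ax":0,"ay":0,"az":0,"hand":1},
  {"dx":0.001,"dy":-0.0605,"dz":0.219,"ax":0,"ay":0,"az":0,"hand":1},
])

```text
time: 10.12
position: [514.5, 275.5, 215.3]
tool_rot: [[-0.776, 0.631, 0.0], [0.631, 0.776, 0.0], [-0.0, 0.0, -1.0]]
wrist_force: [-0.2, -1.2, 0.4]
grip_width: 87.9
```

Emit:
apply_moves([
  {"dx":0,"dy":0,"dz":0,"ax":0,"ay":0,"az":0,"hand":-1},
  {"dx":0,"dy":0,"dz":0,"ax":0,"ay":0,"az":0,"hand":-1},
  {"dx":0,"dy":0,"dz":0,"ax":0,"ay":0,"az":0,"hand":-1},
  {"dx":0,"dy":0,"dz":0,"ax":0,"ay":0,"az":0,"hand":-1},
  {"dx":0,"dy":0,"dz":0,"ax":0,"ay":0,"az":0,"hand":-1},
  {"dx":0,"dy":0,"dz":0,"ax":0,"ay":0,"az":0,"hand":-1},
  {"dx":0,"dy":0,"dz":0,"ax":0,"ay":0,"az":0,"hand":-1},
  {"dx":0,"dy":0,"dz":0,"ax":0,"ay":0,"az":0,"hand":-1},
], newtons=35)

```text
time: 10.78
position: [514.3, 275.1, 214.7]
tool_rot: [[-0.776, 0.631, -0.0], [0.631, 0.776, -0.0], [-0.0, -0.0, -1.0]]
wrist_force: [-0.2, 0.5, -0.7]
grip_width: 37.9
```

Emit:
apply_moves([
  {"dx":0,"dy":0,"dz":0,"ax":0,"ay":0,"az":0,"hand":-1},
  {"dx":0,"dy":0,"dz":0,"ax":0,"ay":0,"az":0,"hand":-1},
  {"dx":0,"dy":0,"dz":0,"ax":0,"ay":0,"az":0,"hand":-1},
  {"dx":0,"dy":0,"dz":0,"ax":0,"ay":0,"az":0,"hand":-1},
  {"dx":0,"dy":0,"dz":0,"ax":0,"ay":0,"az":0,"hand":-1},
  {"dx":0,"dy":0,"dz":-0.01,"ax":0,"ay":0,"az":0,"hand":-1},
  {"dx":0,"dy":0,"dz":-0.03,"ax":0,"ay":0,"az":0,"hand":-1},
  {"dx":0,"dy":0,"dz":-0.06,"ax":0,"ay":0,"az":0,"hand":-1},
  {"dx":0,"dy":0,"dz":-0.09,"ax":0,"ay":0,"az":0,"hand":-1},
  {"dx":0,"dy":0,"dz":-0.11,"ax":0,"ay":0,"az":0,"hand":-1},
])

```text
time: 11.62
position: [514.1, 275.7, 327.7]
tool_rot: [[-0.776, 0.63, 0.001], [0.63, 0.776, 0.001], [-0.0, 0.002, -1.0]]
wrist_force: [0.1, -0.4, -1.9]
grip_width: 15.9
```

```bash
python3 - <<'E'
from h import *
s=readout.get_state(); print(s["time"],s["position"],s["q"],np.round(s["tool_rot"],3),s["grip_width"],s["wrist_force"])
E
```

```text
11.6167 [514.06031473 275.68625428 327.69934289] [  6.55494744  35.45829382 -56.51113232  99.67696552  32.88694718
  63.00142005  80.27308606] [[-0.776  0.63   0.001]
 [ 0.63   0.776  0.001]
 [-0.     0.002 -1.   ]] 15.870247753307382 [ 0.06428609 -0.42490172 -1.87113503]
```

Emit:
apply_moves([
  {"dx":-0.02,"dy":-0.014,"dz":-0.02,"ax":0,"ay":0,"az":0.11,"hand":-1},
  {"dx":-0.045,"dy":-0.031,"dz":-0.025,"ax":0,"ay":0,"az":0.23,"hand":-1},
  {"dx":-0.07,"dy":-0.048,"dz":-0.025,"ax":0,"ay":0,"az":0.35,"hand":-1},
  {"dx":-0.095,"dy":-0.065,"dz":-0.025,"ax":0,"ay":0,"az":0.47,"hand":-1},
  {"dx":-0.12,"dy":-0.082,"dz":-0.025,"ax":0,"ay":0,"az":0.59,"hand":-1},
  {"dx":-0.145,"dy":-0.099,"dz":-0.025,"ax":0,"ay":0,"az":0.71,"hand":-1},
  {"dx":-0.17,"dy":-0.116,"dz":-0.025,"ax":0,"ay":0,"az":0.83,"hand":-1},
  {"dx":-0.185,"dy":-0.126,"dz":-0.025,"ax":0,"ay":0,"az":0.94,"hand":-1},
  {"dx":-0.195,"dy":-0.133,"dz":-0.025,"ax":0,"ay":0,"az":1.02,"hand":-1},
  {"dx":-0.1996,"dy":-0.1364,"dz":-0.025,"ax":0,"ay":0,"az":1.04,"hand":-1},
])

```text
time: 12.45
position: [583.4, 41.2, 350.0]
tool_rot: [[0.158, 0.988, -0.0], [0.988, -0.158, -0.001], [-0.001, 0.0, -1.0]]
wrist_force: [0.0, -0.1, -2.5]
grip_width: 15.5
```

Emit:
apply_moves([
  {"dx":0,"dy":0,"dz":0,"ax":0,"ay":0,"az":0,"hand":-1},
  {"dx":0,"dy":0,"dz":0,"ax":0,"ay":0,"az":0,"hand":-1},
  {"dx":0,"dy":0,"dz":0,"ax":0,"ay":0,"az":0,"hand":-1},
])

```text
time: 12.7
position: [582.7, 44.9, 349.9]
tool_rot: [[0.147, 0.989, -0.0], [0.989, -0.147, 0.001], [0.001, -0.0, -1.0]]
wrist_force: [-0.4, -0.0, -1.7]
grip_width: 15.7
```

```bash
python3 - <<'E'
from h import *
s=readout.get_state(); R=np.array(s["tool_rot"]); print(s["time"],s["position"],s["q"],np.degrees(np.arctan2(R[1,1],R[0,1])),s["grip_width"],s["wrist_force"])
for n in("top","wrist"):
    a=read_camera(n); P=cloud(a); save("c_%s.png"%n,a["img"])
    x,y,z=P[...,0],P[...,1],P[...,2]; r=np.hypot(x-583,y-44)
    for lo,hi in((94,106),(155,175)):
        m=(r<62)&(z>lo)&(z<hi)
        if m.sum()>20: print(n,lo,m.sum(),np.round(np.median(z[m])),cv2.minAreaRect(P[m][:,:2].astype(np.float32)))
E
```

```text
12.7 [582.69699706  44.87397046 349.86195868] [ 22.33031984  28.91970984 -43.1508693   98.72463094  22.11886308
  61.19968461  53.41557265] -8.468522004710648 15.736669154988663 [-0.39611562 -0.01317705 -1.74571561]
wrist 94 2178 101.0 ((554.737548828125, 46.75580596923828), (113.88834381103516, 57.176666259765625), 84.78905487060547)
wrist 155 12978 165.0 ((579.4480590820312, 47.275840759277344), (90.50630187988281, 87.4435806274414), 43.82441711425781)
```

View pics/c_wrist.png

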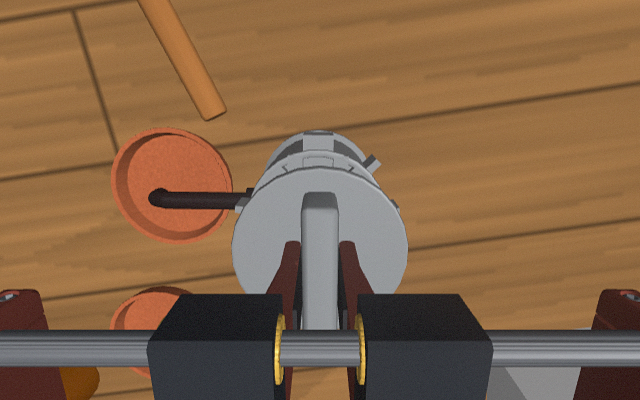

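The cap is held level over the pot and wing aligned (wing -8.5°, pot -8.7°). The saucer still has the spout tip (158,197) inside it. I'll lower it.

Emit:
apply_moves([
  {"dx":-0.0005,"dy":0,"dz":0.012,"ax":0,"ay":0,"az":0,"hand":-1},
  {"dx":-0.0005,"dy":0,"dz":0.024,"ax":0,"ay":0,"az":0,"hand":-1},
  {"dx":-0.0005,"dy":0,"dz":0.03,"ax":0,"ay":0,"az":0,"hand":-1},
  {"dx":-0.0005,"dy":0,"dz":0.034,"ax":0,"ay":0,"az":0,"hand":-1},
  {"dx":-0.0005,"dy":0,"dz":0.037,"ax":0,"ay":0,"az":0,"hand":-1},
  {"dx":-0.0005,"dy":0,"dz":0.039,"ax":0,"ay":0,"az":0,"hand":-1},
  {"dx":-0.0005,"dy":0,"dz":0.041,"ax":0,"ay":0,"az":0,"hand":-1},
  {"dx":-0.0005,"dy":0,"dz":0.043,"ax":0,"ay":0,"az":0,"hand":-1},
  {"dx":-0.0005,"dy":0,"dz":0.043,"ax":0,"ay":0,"az":0,"hand":-1},
])

```text
time: 13.55
position: [583.0, 42.9, 306.5]
tool_rot: [[0.151, 0.988, -0.0], [0.988, -0.151, -0.0], [-0.0, -0.0, -1.0]]
wrist_force: [0.3, 0.4, -1.9]
grip_width: 16.0
```

Emit:
apply_moves([
  {"dx":0,"dy":0,"dz":0.003,"ax":0,"ay":0,"az":0,"hand":-1},
  {"dx":0,"dy":0,"dz":0.006,"ax":0,"ay":0,"az":0,"hand":-1},
  {"dx":0,"dy":0,"dz":0.008,"ax":0,"ay":0,"az":0,"hand":-1},
  {"dx":0,"dy":0,"dz":0.01,"ax":0,"ay":0,"az":0,"hand":-1},
  {"dx":0,"dy":0,"dz":0.011,"ax":0,"ay":0,"az":0,"hand":-1},
  {"dx":0,"dy":0,"dz":0.012,"ax":0,"ay":0,"az":0,"hand":-1},
  {"dx":0,"dy":0,"dz":0.012,"ax":0,"ay":0,"az":0,"hand":-1},
])

```text
time: 14.13
position: [583.1, 42.9, 294.7]
tool_rot: [[0.151, 0.989, 0.0], [0.989, -0.151, -0.0], [0.0, 0.0, -1.0]]
wrist_force: [0.2, 0.3, -2.3]
grip_width: 16.0
```

Emit:
apply_moves([
  {"dx":0,"dy":0,"dz":0.0005,"ax":0,"ay":0,"az":0,"hand":-1},
  {"dx":0,"dy":0,"dz":0.001,"ax":0,"ay":0,"az":0,"hand":-1},
  {"dx":0,"dy":0,"dz":0.0015,"ax":0,"ay":0,"az":0,"hand":-1},
  {"dx":0,"dy":0,"dz":0.0015,"ax":0,"ay":0,"az":0,"hand":-1},
])

```text
time: 14.47
position: [583.0, 43.0, 294.5]
tool_rot: [[0.151, 0.988, 0.001], [0.988, -0.151, -0.001], [-0.001, 0.001, -1.0]]
wrist_force: [-4.5, -1.5, 10.7]
grip_width: 15.8
```

Seated: the height agrees with fully down, and there is now contact force. I'll turn clockwise in two stages.

Emit:
apply_moves([
  {"dx":0,"dy":0,"dz":-0.0008,"ax":0,"ay":0,"az":0,"hand":-1},
  {"dx":0,"dy":0,"dz":-0.0008,"ax":0,"ay":0,"az":0.05,"hand":-1},
  {"dx":0,"dy":0,"dz":-0.0008,"ax":0,"ay":0,"az":0.11,"hand":-1},
  {"dx":0,"dy":0,"dz":-0.0008,"ax":0,"ay":0,"az":0.17,"hand":-1},
  {"dx":0,"dy":0,"dz":-0.0008,"ax":0,"ay":0,"az":0.23,"hand":-1},
  {"dx":0,"dy":0,"dz":-0.0008,"ax":0,"ay":0,"az":0.29,"hand":-1},
  {"dx":0,"dy":0,"dz":-0.0008,"ax":0,"ay":0,"az":0.35,"hand":-1},
  {"dx":0,"dy":0,"dz":-0.0008,"ax":0,"ay":0,"az":0.4,"hand":-1},
  {"dx":0,"dy":0,"dz":-0.0008,"ax":0,"ay":0,"az":0.4,"hand":-1},
], newtons=45)

```text
time: 15.22
position: [582.8, 43.1, 294.5]
tool_rot: [[0.526, 0.851, 0.0], [0.851, -0.526, -0.001], [-0.0, 0.0, -1.0]]
wrist_force: [-2.7, -0.4, 5.7]
grip_width: 15.7
```

```bash
python3 - <<'E'
from h import *
s=readout.get_state(); R=np.array(s["tool_rot"]); print(s["time"],s["position"],s["q"],np.degrees(np.arctan2(R[1,1],R[0,1])),s["grip_width"],s["wrist_force"],s["ft_torque"])
E
```

```text
15.2167 [582.82546844  43.08877635 294.5492937 ] [ 17.18517977  30.84993253 -35.67328472 101.94547741  21.67640171
  54.19374003  30.71314794] -31.733493662141328 15.70505426706259 [-2.70522493 -0.38843355  5.65692615] [-0.06875132  0.51949959  0.12049135]
```

Emit:
apply_moves([
  {"dx":0,"dy":0,"dz":0,"ax":0,"ay":0,"az":0.06,"hand":-1},
  {"dx":0,"dy":0,"dz":0,"ax":0,"ay":0,"az":0.12,"hand":-1},
  {"dx":0,"dy":0,"dz":0,"ax":0,"ay":0,"az":0.18,"hand":-1},
  {"dx":0,"dy":0,"dz":0,"ax":0,"ay":0,"az":0.24,"hand":-1},
  {"dx":0,"dy":0,"dz":0,"ax":0,"ay":0,"az":0.3,"hand":-1},
  {"dx":0,"dy":0,"dz":0,"ax":0,"ay":0,"az":0.35,"hand":-1},
  {"dx":0,"dy":0,"dz":0,"ax":0,"ay":0,"az":0.39,"hand":-1},
  {"dx":0,"dy":0,"dz":0,"ax":0,"ay":0,"az":0.39,"hand":-1},
  {"dx":0,"dy":0,"dz":0,"ax":0,"ay":0,"az":0.39,"hand":-1},
  {"dx":0,"dy":0,"dz":0,"ax":0,"ay":0,"az":0.39,"hand":-1},
])

```text
time: 16.05
position: [582.8, 43.4, 294.5]
tool_rot: [[0.807, 0.59, -0.0], [0.59, -0.807, 0.0], [0.0, -0.0, -1.0]]
wrist_force: [-4.1, 0.9, 6.2]
grip_width: 15.7
```

```bash
python3 - <<'E'
from h import *
s=readout.get_state(); R=np.array(s["tool_rot"]); print(s["time"],s["position"],np.degrees(np.arctan2(R[1,1],R[0,1])),s["grip_width"],s["wrist_force"],s["ft_torque"])
a=read_camera("wrist"); save("e.png",a["img"]); P=cloud(a); x,y,z=P[...,0],P[...,1],P[...,2]
m=(np.hypot(x-583,y-44)<45)&(z>132)&(z<145)
print("wing",m.sum(),np.median(z[m]),cv2.minAreaRect(P[m][:,:2].astype(np.float32)))
m=(np.hypot(x-563,y+86)<75)&(z>15.5)&(z<22); print("saucer",m.sum(),circ(P[m]))
E
```

```text
16.05 [582.81877203  43.37682237 294.54534743] -53.85210848832336 15.715014965341243 [-4.06194942  0.86118646  6.17166339] [0.06266151 0.71046988 0.15313823]
wing 5248 139.53490558458634 ((579.299072265625, 50.59082794189453), (33.59846496582031, 59.61634063720703), 52.510684967041016)
saucer 914 [562.60190869 -84.30841071  51.1327643 ]
```

View pics/e.png

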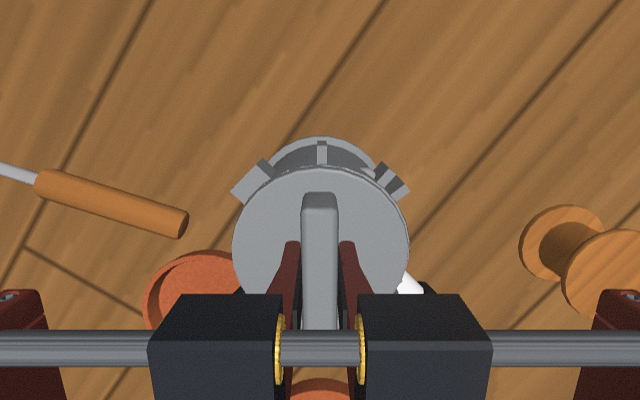

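The wing (320,195–260) points straight at the half-way rib (322,152), with the disc down on the pot and the wing parallel to the pads. The tool has turned 45.1° from entry, and the saucer is in place. Handing in.

```bash
python3 -c "
from h import *
print(order.hand_in())"
```

```text
the job is handed in; nothing more can be done
None
```

The job is handed in. The saucer is under the bleed spout, and the cap is fully down in the pot, turned 45° clockwise and still gripped by its wing. The hand-in reported no verdict.

- **Saucer:** I took the one farthest to the robot's right and pushed it along the bench from behind without lifting it. The last measurement put its middle about 1–3 mm from the spout tip, lying flat.
- **Cap:** It went in at the entry with no resistance. Contact force began at the height expected for fully down. The turn measured 45.1° from the entry, and the last picture shows the wing pointing at the half-way rib. The grip was set to 45 N, and the wrist moment about the turning axis read 0.15 N m.
- **Bystanders:** No move came near the other things on the bench. I did not re-measure their positions at the end.
- **Unreliable check:** The last camera fit of the wing's outline included parts of the fingers, so I did not use it. The cap's angle comes from the tool pose and the rib in the picture.

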